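Close the dust case without letting its lid slam

ROBOT

A 6-joint arm with a two-finger parallel gripper is mounted at the origin on a cart in front of the work surface, level with it; the furniture and walls round the work are solid. World frame = base frame: x ahead of the robot, y to its left, z up, the work surface at z = 0. Lengths are in mm, angles in rad, forces in N, time in s.
With the tool pointing down it reaches from about 325 to 850 mm from the base axis. Payload 15.5 kg.
Tool frame: the origin (TCP) lies at the very end of the fingers, on their centre line; the grasp point (between the pads) lies 19 mm behind it; z points along the fingers, y is the direction in which the jaws open and shut (so a half turn about z gives the same grasp; the last joint's range is limited). The gripper opens to 91 mm and grips with 3 to 60 N. Pads are 32 mm wide; open, the fingers measure 118 mm over their backs; the gripper's body (76 mm by 178 mm) begins 60 mm behind the grasp point.
Start: joints at [-1.345, 0.494, 1.345, -0, 1.302, -0.096], TCP at [197.08, -593.115, 213.915] pointing down, gripper open.
Joint ranges: [-2.91, 2.91], [-0.82, 2.16], [0.22, 2.67], [-1.22, 4.37], [0.12, 2.79], [-3.08, 3.08]. Speed limits (rad/s): [1.89, 1.89, 2.57, 3.01, 3.01, 3.01].

INTERFACE

Orientations are given as a unit quaternion [x, y, z, w].
In Python, from station import robot, capture, get_calibration gives the robot as it stands. The module is installed in compiled form; this text tells all that it offers.
- The arm moves only by the tool jog_arm, never from a script. Its argument "steps" is a list of rows, each a list of 3 entries, a list of its own where there are three numbers: the turn, a rotation vector about the tool's x, y, z in rad, then the shift along the tool's x, y, z in mm, then the opening, from 0 (shut) to 1 (fully open). In form: [[[rx, ry, rz], [tx, ty, tz], fingers], ...]. A call has exactly 5 rows; each row shifts and turns the commanded pose from where the row before left it, along the tool's axes as they then stand; what a row does not reach is not made up. A row lasts 1/12 s, in which the tool goes at most 41.7 mm and 7.16 degrees, less where a joint would pass 70% of its speed; a pose out of reach is approached as far as the arm can. A call is refused whole if a number of a shift passes 41.7 or a number of a turn 0.125, either way. A call with a gripper value outside its range is refused whole. The fingers move at their own pace and stop on an object; "force" is the grip in N (left out, the last holds). Time passes only in rows, so rows that do not move let the fingers close, or fill a call up. It gives the time, the measured TCP pose, the force and the opening at its end, in the units of the state.
- robot.get_state(): the state, without advancing time (a new reading comes with each control period).
- capture(name): name is "scene" or "top"; returns the picture (400x640x3 uint8, blue, green, red); there is no depth.
- get_calibration(name): a dict with "K" (3x3 intrinsics, pixels), "extrinsics" (4x4, takes a point from camera to world coordinates). Camera axes: x right, y up, looking along -z (the intrinsics and any distortion apply to the point x, -y, -z); pixel columns grow to the right and rows downward; lengths in mm; the calibration is good to about 2 mm. A picture is of the moment at which its call begins. get_calibration takes no time and is no camera call.
- robot.hand_in(): hands the job in, once; it reports no verdict.
The state is a dict: "t": time; "q": joint angles; "qd": joint speeds; "effort": joint torques, N m; "tool_pos": TCP position; "ee_rot": TCP orientation; "contact_force": force on the tool from outside, world axes, zero at the start; "torque": the same for the moment, N m; "opening": finger opening in mm.
Only numpy, scipy, OpenCV 4.12 (cv2) and the standard library are available. Lean on these libraries where they do the work, as an engineer would, in place of code of your own. Each camera call takes 0.05 s, during which the arm holds its last target. There are 200 camera calls.

TASK

Close the lid of the small grey dust case: push the lid over from behind until it tips forward, catch the falling lid on a finger before it slams, and lower it gently until it is fully shut, then move clear. Only push and support the lid, never pinch or force it; leave the parts in the case and everything else on the table where they are.

Things in the scene. Friction and masses are not known exactly. Their poses are not given: they have to be found in the camera images.
- case: grey open-topped metal tray, 110 (x) x 160 (y) x 50 mm high, walls 4 mm, fixed to the table. Origin: centre of its underside, on the table. Its own x points from the front wall to the hinge side (roughly to the robot's right; the front wall faces roughly left), y along the hinge, z up. Two loose parts lie in it, lower than its rim.
- lid_hinge (a point): middle of the lid's hinge axis, 55 mm behind the case's centre and 52 mm above the table; the axis runs along the case's y
- tab_edge (a point): middle of the free edge of the lid's tab, 142 mm from the hinge axis. The lid is a plain aluminium plate 4 mm thick, 160 mm wide and about 110 mm long, lying in the plane through the hinge axis (2 mm to either side), with a tab 70 mm wide in the middle of its free edge, which when shut reaches 32 mm beyond the front wall of the case with free space under it (50 mm to the table). The point turns with the lid.
- lid (a joint): angle of the lid: 0 shut (level), 1.57 upright, 1.85 leaning back on its stop, where it starts. Mass about 250 g. Left alone, it falls back to the stop while beyond upright and falls shut once tipped some 0.05 rad forward of upright; the hinge is damped a little, so that from 0.1 rad forward of upright it takes about 3 s to fall, slowly at first, and slams at about 1 rad/s. Holding it at the tab takes 1 to 2 N.

How it is judged (in metres and radians):
On the way, in this order (a step that is already met when the one before it is completed fails the run):
1. the lid has been tipped forward past upright (value of joint lid below 1.5 rad).
2. a finger carries the lid on its way down (lid between 6 and 55 degrees, touched, slower than 0.65 rad/s) (value of joint lid between 0.1 and 0.96 rad and contact force between the fingers and lid above 0.3 N and velocity of joint lid above -0.65 rad/s), for 0.3 s.
At the end, for the whole second after the job is handed in: the lid is shut (within 0.02 rad, 3 mm at the tab) and at rest, with the two parts in the case where they lay (within 15 mm) (value of joint lid below 0.02 rad and velocity of joint lid between -0.05 and 0.05 rad/s and distance of each of seal_block_0, acrylic_ring from where it was at the start of the episode below 0.015 m); the robot touches nothing.
It fails at once if the lid slams: it falls faster than 0.75 rad/s through its last 50 mm (the last 5 mm excepted) (value of joint lid between 0.04 and 0.35 rad and velocity of joint lid below -0.75 rad/s).
It fails at once if the lid is pinched or forced (over 15 N) (contact force between the fingers and lid above 15 N).
It fails at once if a part in the case is moved (over 15 mm) (distance of any of seal_block_0, acrylic_ring from where it was at the start of the episode above 0.015 m).
It fails at once if something else on the table is moved (over 20 mm) (distance of any of oil_bottle, tape_roll_0, driver_yellow, marker_0, spare_nest from where it was at the start of the episode above 0.02 m).
It also fails if it takes over 42 s, if anything falls off the work surface, if the arm or the gripper's body presses on something with over 40 N, if the wrist force passes 120 N, or if a joint passes its speed limit or range.

## Working session

There is one attempt and no reset: what is moved stays moved. The work goes in short steps, Python scripts to look and compute and a tool call to move; the robot and the scene stay as the last step left them, time stands still between calls to the robot, and variables do not carry over. Pictures are saved under pics/ and viewed, about 8 in all and at most 12, crops included, and the job is handed in when it is done.

Besides the shell and the picture viewer there is one more tool, called after ">>>" by a JSON object that holds its "op" and its "data". jog_arm: Moves the arm, as the interface text tells. Its arguments: {"type":"object","properties":{"steps":{"type":"array","items":{"type":"array"}},"force":{"type":"number"}},"required":["steps"]}

```bash
mkdir -p pics; python3 - <<'E'
from station import robot,capture,get_calibration
import cv2,numpy as np
np.set_printoptions(precision=3,suppress=True)
for n in("scene","top"):
    cv2.imwrite(f"pics/{n}0.png",capture(n)); c=get_calibration(n); print(n,c)
print(robot.get_state())
E
```

```text
scene {'K': array([[396.234,   0.   , 319.929],
       [  0.   , 396.234, 200.462],
       [  0.   ,   0.   ,   1.   ]]), 'extrinsics': array([[ -0.849,   0.36 ,  -0.388, 193.23 ],
       [ -0.529,  -0.564,   0.635, 557.943],
       [  0.01 ,   0.744,   0.669, 635.841],
       [  0.   ,   0.   ,   0.   ,   1.   ]])}
top {'K': array([[391.238,   0.   , 316.732],
       [  0.   , 391.238, 194.69 ],
       [  0.   ,   0.   ,   1.   ]]), 'extrinsics': array([[  0.009,   0.997,  -0.076, 433.115],
       [ -1.   ,   0.011,   0.022,   9.397],
       [  0.022,   0.075,   0.997, 919.977],
       [  0.   ,   0.   ,   0.   ,   1.   ]])}
{'t': 0.1, 'q': array([-1.345,  0.494,  1.346, -0.   ,  1.303, -0.095]), 'qd': array([ 0.003, -0.004, -0.002, -0.001,  0.001,  0.   ]), 'effort': array([  0.001, -88.024, -38.255,   0.071,   0.048,  -0.   ]), 'tool_pos': array([ 197.001, -592.78 ,  213.38 ]), 'ee_rot': array([ 0.987,  0.16 , -0.   , -0.001]), 'contact_force': array([-0.024,  0.164, -0.712]), 'torque': array([-0.003,  0.031, -0.009]), 'opening': 91.56442989413502}
```

View pics/scene0.png

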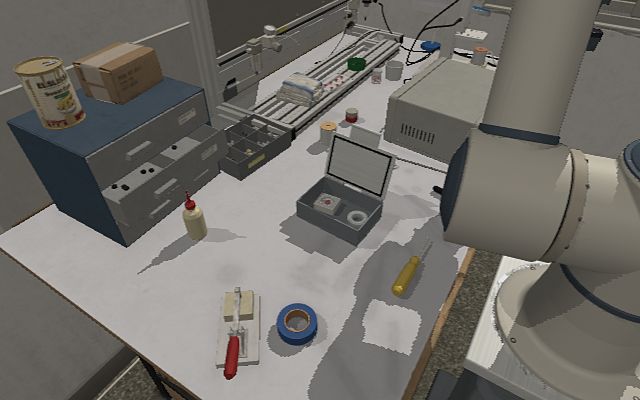

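View pics/top0.png

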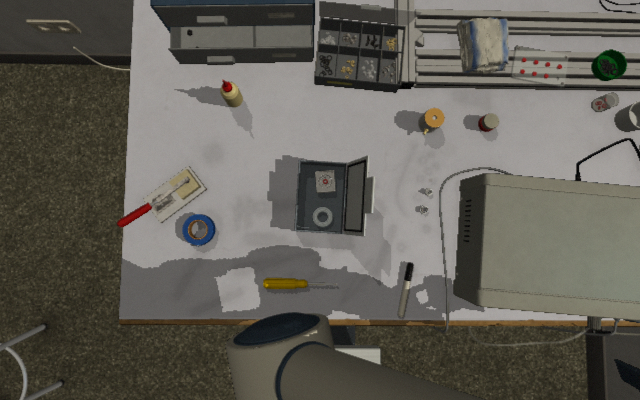

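The case sits near (330,197) in the top view, with its lid hinge on the right (world −y). I'm enlarging it to read the corners.

```bash
python3 - <<'E'
import cv2,numpy as np
a=cv2.imread("pics/top0.png")[145:245,285:385]; b=cv2.imread("pics/scene0.png")[125:250,285:410]
cv2.imwrite("pics/c1.png",np.hstack([cv2.resize(a,(400,400),interpolation=2),cv2.resize(b,(400,400),interpolation=2)]))
E
```

```text
(no output)
```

View pics/c1.png

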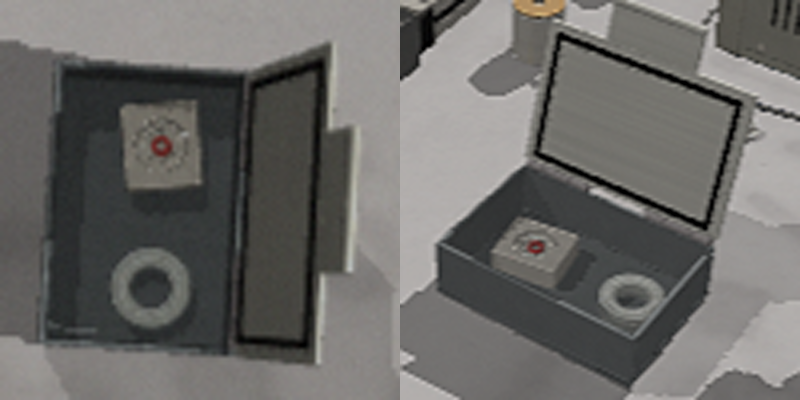

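```bash
cat > h.py <<'E'
import numpy as np
from station import robot,capture,get_calibration
from scipy.optimize import least_squares
def proj(n,P):
    c=get_calibration(n);E=np.array(c["extrinsics"]);p=(np.asarray(P)-E[:3,3])@E[:3,:3]
    p=p*[1,-1,-1]; u=p@np.array(c["K"]).T; return u[:,:2]/u[:,2:]
def R(yaw): c,s=np.cos(yaw),np.sin(yaw); return np.array([[c,-s,0],[s,c,0],[0,0,1]])
def lidpt(r,y,a,off=0): # off: normal offset, + = back/outer side
    return [55-r*np.cos(a)+off*np.sin(a),y,52+r*np.sin(a)+off*np.cos(a)]
E
python3 - <<'E'
from h import *
np.set_printoptions(precision=2,suppress=True)
L=np.array([[-55,80,50],[-55,-80,50],[55,80,50],[55,-80,50],lidpt(142,35,1.85),lidpt(142,-35,1.85)])
top=np.array([[298.75,160.5],[295.5,231.25],[345.75,163],[342,233.25],[374.25,177],[372.5,212.5]])
sc=np.array([[296.9,200.9],[358.4,229.7],[325.6,174.4],[381.9,200.9],[351.25,126.5],[381.3,133.75]])
def f(p):
    P=L@R(p[2]).T+[p[0],p[1],0]
    return np.r_[(proj("top",P)-top).ravel(),(proj("scene",P)-sc).ravel()]
best=min((least_squares(f,[430,-20,y0],loss="soft_l1") for y0 in(-1.57,1.57)),key=lambda r:r.cost)
print(best.x,best.cost,f(best.x).reshape(2,-1,2))
# objects on table, roughly: back-project px at z
def bp(n,uv,z):
    return least_squares(lambda q:(proj(n,[[q[0],q[1],z]])-uv).ravel(),[400,0]).x
for nm,uv,z in [("box front-left-top",(458,210),150),("box tl",(480,172),150),("box bl",(462,300),150),("box 0",(458,210),0),("marker top",(408,265),10),("bott",(433,115),60)]: print(nm,bp("top",uv,z))
E
```

```text
[494.52 -19.3  -39.31] 10.767863476219027 [[[-0.21 -0.57]
  [-1.07  0.21]
  [ 1.67 -0.31]
  [ 2.01  0.84]
  [ 0.07 -1.08]
  [ 0.26  0.46]]

 [[-1.19  0.11]
  [ 0.05  1.51]
  [-1.98  1.24]
  [ 1.72  0.68]
  [ 0.84 -3.04]
  [-0.38 -0.09]]]
box front-left-top [ 464.14 -287.92]
box tl [ 540.65 -333.71]
box bl [ 288.63 -292.59]
box 0 [ 470.18 -345.84]
marker top [ 341.33 -223.01]
bott [ 681.41 -269.74]
```

>>> {"op": "jog_arm", "data": {"steps": [[[0, 0, 0.12], [0, 0, -40], 0.5], [[0, 0, 0.12], [0, 0, -40], 0.5], [[0, 0, 0.12], [0, 0, -40], 0.5], [[0, 0, 0], [19.5, -35.5, 0], 0.5], [[0, 0, 0], [19.5, -35.5, 0], 0.5]], "force": 5}}

```text
t: 0.52
tool_pos: [238.9, -525.0, 335.9]
ee_rot: [1.0, -0.021, 0.001, 0.002]
contact_force: [1.6, -0.6, -0.4]
opening: 60.3
```

>>> {"op": "jog_arm", "data": {"steps": [[[0, 0, 0], [19.5, -35.5, 0], 0.5], [[0, 0, 0], [19.5, -35.5, 0], 0.5], [[0, 0, 0], [19.5, -35.5, 0], 0.5], [[0, 0, 0], [19.5, -35.5, 0], 0.5], [[0, 0, 0], [19.5, -35.5, 0], 0.5]]}}

```text
t: 0.93
tool_pos: [343.6, -348.2, 333.8]
ee_rot: [1.0, -0.02, -0.0, -0.0]
contact_force: [1.3, -0.3, -0.4]
opening: 45.5
```

>>> {"op": "jog_arm", "data": {"steps": [[[0, 0, 0], [19.5, -35.5, 0], 0.5], [[0, 0, 0], [19.5, -35.5, 0], 0.5], [[0, 0, 0], [19.5, -35.5, 0], 0.5], [[0, 0, 0], [0, 0, 0], 0.5], [[0, 0, 0], [0, 0, 0], 0.5]]}}

```text
t: 1.35
tool_pos: [406.6, -244.2, 333.8]
ee_rot: [1.0, -0.018, -0.0, -0.0]
contact_force: [-0.6, -0.9, 0.3]
opening: 45.6
```

>>> {"op": "jog_arm", "data": {"steps": [[[0, 0, 0], [20, -35, 0], 0.5], [[0, 0, 0], [20, -35, 0], 0.5], [[0, 0, 0], [20, -35, 20], 0.5], [[0, 0, 0], [20, -34, 40], 0.5], [[0, 0, 0], [0, 0, 40], 0.5]]}}

```text
t: 1.77
tool_pos: [487.3, -119.4, 246.5]
ee_rot: [1.0, -0.019, 0.003, 0.0]
contact_force: [1.4, -0.4, -0.6]
opening: 45.3
```

>>> {"op": "jog_arm", "data": {"steps": [[[0, 0, 0], [0, 0, 10], 0.5], [[0, 0, 0], [0, 0, 10], 0.5], [[0, 0, 0], [0, 0, 0], 0.5], [[0, 0, 0], [0, 0, 0], 0.5], [[0, 0, 0], [0, 0, 0], 0.5]]}}

```text
t: 2.18
tool_pos: [484.4, -122.3, 226.4]
ee_rot: [1.0, -0.02, 0.0, 0.0]
contact_force: [0.3, -0.5, 0.9]
opening: 45.4
```

```bash
cat > look.py <<'E'
import sys,cv2
from h import *
np.set_printoptions(precision=3,suppress=True)
s=robot.get_state();print(s["t"],s["tool_pos"],s["ee_rot"],s["q"],s["contact_force"])
a=capture("scene")[75:255,250:450]
cv2.imwrite(f"pics/{sys.argv[1]}.png",cv2.resize(a,(660,594),interpolation=2))
E
python3 look.py l1
```

```text
2.1833 [ 484.379 -122.281  226.407] [ 1.   -0.02  0.    0.  ] [-0.367  0.304  1.631 -0.     1.206  1.244] [ 0.301 -0.526  0.885]
```

View pics/l1.png

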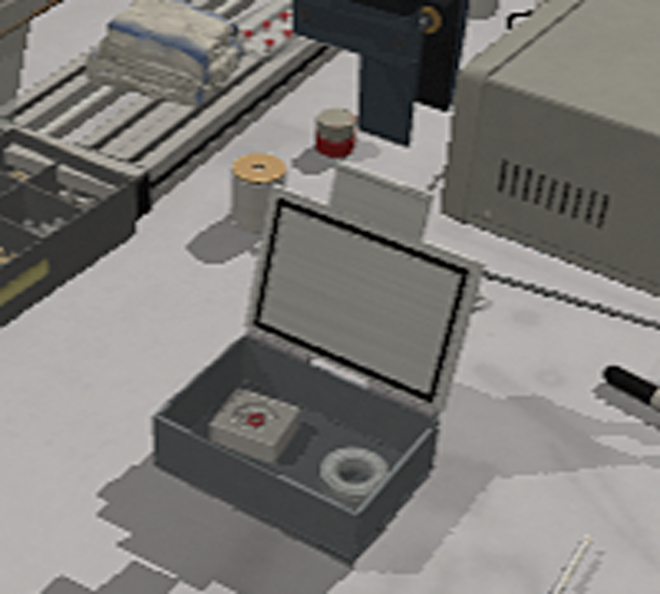

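The front finger tip is at crop (385,138), just above and in front of the tab (340–432, 165–190), and it lines up sideways. Next I centre the gap on the tab, lower around it, then push.

>>> {"op": "jog_arm", "data": {"steps": [[[0, 0, 0], [6, -14, 0], 0.5], [[0, 0, 0], [0, 0, 15], 0.5], [[0, 0, 0], [0, 0, 15], 0.5], [[0, 0, 0], [0, 0, 15], 0.5], [[0, 0, 0], [0, 0, 15], 0.5]]}}

```text
t: 2.65
tool_pos: [491.2, -108.1, 166.1]
ee_rot: [1.0, -0.02, 0.001, 0.0]
contact_force: [0.2, -0.4, -1.3]
opening: 45.7
```

>>> {"op": "jog_arm", "data": {"steps": [[[0, 0, 0], [0, -4, 3], 0.5], [[0, 0, 0], [0, -4, 0], 0.5], [[0, 0, 0], [0, -4, 0], 0.5], [[0, 0, 0], [0, -4, 0], 0.5], [[0, 0, 0], [0, 0, 0], 0.5]]}}

```text
t: 3.07
tool_pos: [491.8, -91.0, 163.7]
ee_rot: [1.0, -0.019, 0.001, 0.0]
contact_force: [-0.7, -0.3, 0.0]
opening: 45.4
```

```bash
python3 look.py l2
```

```text
3.0667 [491.812 -91.018 163.681] [ 1.    -0.019  0.001  0.   ] [-0.303  0.381  1.713  0.     1.046  1.307] [-0.745 -0.316  0.012]
```

View pics/l2.png

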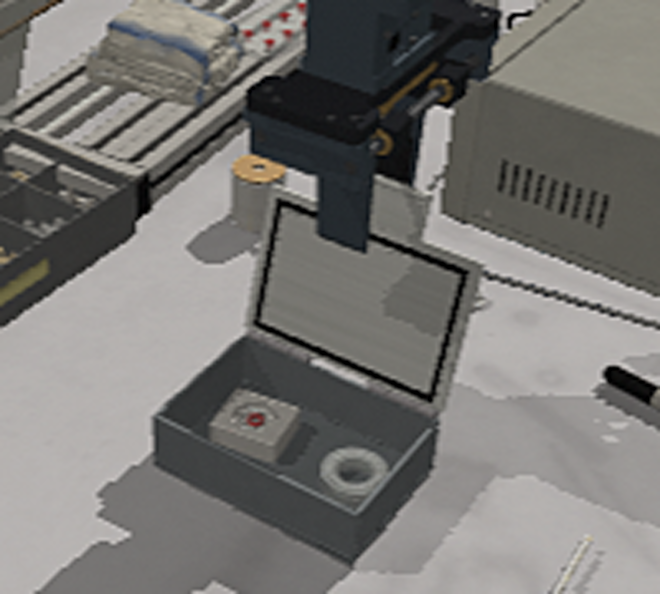

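The front finger (tip near crop (345,245)) stands ahead of the lid and the rear finger is behind the tab. I keep pushing in +y.

>>> {"op": "jog_arm", "data": {"steps": [[[0, 0, 0], [0, -4, 0], 0.5], [[0, 0, 0], [0, -4, 0], 0.5], [[0, 0, 0], [0, -4, 0], 0.5], [[0, 0, 0], [0, -4, 0], 0.5], [[0, 0, 0], [0, -4, 0], 0.5]]}}

```text
t: 3.53
tool_pos: [492.1, -71.2, 162.7]
ee_rot: [1.0, -0.02, -0.0, -0.0]
contact_force: [-0.8, -1.0, 1.2]
opening: 45.8
```

>>> {"op": "jog_arm", "data": {"steps": [[[0, 0, 0], [0, -4, 0], 0.5], [[0, 0, 0], [0, -4, 0], 0.5], [[0, 0, 0], [0, -4, 0], 0.5], [[0, 0, 0], [0, -4, 0], 0.5], [[0, 0, 0], [0, -4, 0], 0.5]]}}

```text
t: 3.95
tool_pos: [492.9, -51.2, 162.7]
ee_rot: [1.0, -0.02, -0.0, -0.0]
contact_force: [0.3, -0.4, 1.0]
opening: 45.8
```

```bash
python3 look.py l3
```

```text
3.95 [492.855 -51.228 162.71 ] [ 1.   -0.02 -0.   -0.  ] [-0.224  0.377  1.723  0.     1.041  1.386] [ 0.277 -0.382  0.996]
```

View pics/l3.png

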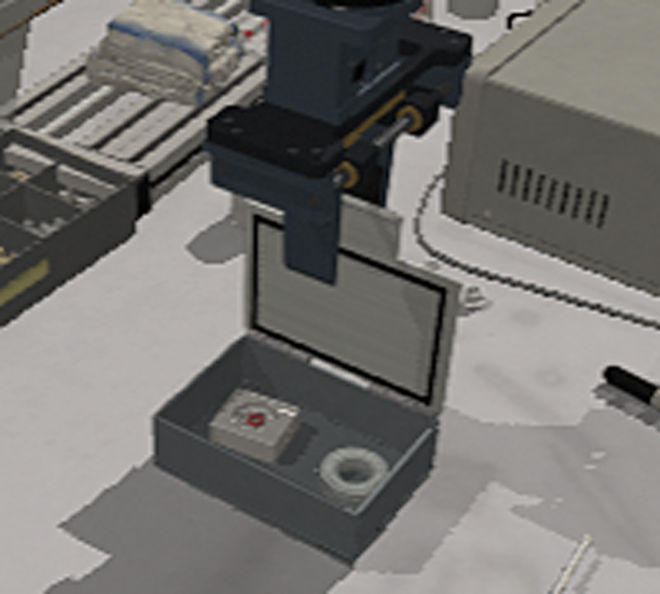

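Lid is about upright, still on the rear finger. I push 18 mm further to tip it, then hold so it falls onto the front finger.

>>> {"op": "jog_arm", "data": {"steps": [[[0, 0, 0], [0, -4, 0], 0.5], [[0, 0, 0], [0, -4, 0], 0.5], [[0, 0, 0], [0, -4, 0], 0.5], [[0, 0, 0], [0, -3, 0], 0.5], [[0, 0, 0], [0, -3, 0], 0.5]]}}

```text
t: 4.42
tool_pos: [493.6, -33.3, 162.7]
ee_rot: [1.0, -0.02, -0.0, -0.0]
contact_force: [-0.1, -1.5, -0.2]
opening: 46.1
```

>>> {"op": "jog_arm", "data": {"steps": [[[0, 0, 0], [0, 0, 1], 0.5], [[0, 0, 0], [0, 0, 2], 0.5], [[0, 0, 0], [0, 0, 2], 0.5], [[0, 0, 0], [0, 0, 0], 0.5], [[0, 0, 0], [0, 0, 0], 0.5]]}}

```text
t: 4.83
tool_pos: [493.5, -33.8, 157.5]
ee_rot: [1.0, -0.02, -0.0, -0.0]
contact_force: [-0.2, -0.6, 0.1]
opening: 45.4
```

>>> {"op": "jog_arm", "data": {"steps": [[[0, 0, 0], [0, 0, 0], 0.5], [[0, 0, 0], [0, 0, 0], 0.5], [[0, 0, 0], [0, 0, 0], 0.5], [[0, 0, 0], [0, 0, 0], 0.5], [[0, 0, 0], [0, 0, 0], 0.5]]}}

```text
t: 5.25
tool_pos: [493.6, -33.7, 157.8]
ee_rot: [1.0, -0.02, 0.0, -0.0]
contact_force: [0.6, -0.0, -0.6]
opening: 45.7
```

```bash
python3 look.py l4; cat > plan.py <<'E'
import numpy as np
# case plane: Y(+ = forward/front), Z. tool pose from lid angle th and tilt ta
H=np.array([-74.3,52]); S=20; G=22.7
def pose(th,ta,s=S):
    E=H+142*np.array([np.cos(th),np.sin(th)])-2*np.array([-np.sin(th),np.cos(th)])
    return E+s*np.array([-np.sin(ta),-np.cos(ta)])-G*np.array([np.cos(ta),-np.sin(ta)])
if __name__=="__main__":
    cur=np.array([-33.2,157.7]);ta=0.
    ths=np.linspace(1.1,-0.03,46); tas=np.interp(ths,[-.03,.3,1.1],[.72,.72,0])
    for a,b in list(zip(ths,tas))[1:]:
        n=pose(a,b); d=n-cur; # turn about tool x = ta-b ; shift in tool axes before turn
        y=-(d@[np.cos(ta),-np.sin(ta)]); z=d@[-np.sin(ta),-np.cos(ta)]
        print("%.2f rx %.4f ty %.1f tz %.1f  TCP"%(a,ta-b,y,z),n.round(0)); cur=n;ta=b
E
python3 plan.py
```

```text
5.25 [493.621 -33.69  157.777] [ 1.   -0.02  0.   -0.  ] [-0.189  0.383  1.731  0.     1.027  1.421] [ 0.568 -0.038 -0.641]
1.07 rx -0.0226 ty -5.1 tz 1.2  TCP [-28. 156.]
1.05 rx -0.0226 ty -2.7 tz 1.2  TCP [-25. 155.]
1.02 rx -0.0226 ty -2.7 tz 1.2  TCP [-23. 154.]
1.00 rx -0.0226 ty -2.7 tz 1.2  TCP [-20. 153.]
0.97 rx -0.0226 ty -2.7 tz 1.2  TCP [-18. 151.]
0.95 rx -0.0226 ty -2.7 tz 1.2  TCP [-15. 150.]
0.92 rx -0.0226 ty -2.7 tz 1.2  TCP [-13. 148.]
0.90 rx -0.0226 ty -2.7 tz 1.2  TCP [-10. 146.]
0.87 rx -0.0226 ty -2.7 tz 1.2  TCP [ -8. 145.]
0.85 rx -0.0226 ty -2.6 tz 1.3  TCP [ -6. 143.]
0.82 rx -0.0226 ty -2.6 tz 1.3  TCP [ -3. 141.]
0.80 rx -0.0226 ty -2.6 tz 1.3  TCP [ -1. 139.]
0.77 rx -0.0226 ty -2.6 tz 1.3  TCP [  1. 137.]
0.75 rx -0.0226 ty -2.6 tz 1.3  TCP [  3. 135.]
0.72 rx -0.0226 ty -2.6 tz 1.3  TCP [  5. 133.]
0.70 rx -0.0226 ty -2.6 tz 1.3  TCP [  7. 131.]
0.67 rx -0.0226 ty -2.6 tz 1.3  TCP [  9. 129.]
0.65 rx -0.0226 ty -2.6 tz 1.3  TCP [ 11. 127.]
0.62 rx -0.0226 ty -2.6 tz 1.3  TCP [ 13. 124.]
0.60 rx -0.0226 ty -2.6 tz 1.3  TCP [ 15. 122.]
0.57 rx -0.0226 
[... 440 characters left out ...]
tz 1.4  TCP [30. 97.]
0.32 rx -0.0226 ty -2.6 tz 1.4  TCP [31. 94.]
0.30 rx -0.0194 ty -2.6 tz 1.5  TCP [32. 92.]
0.27 rx 0.0000 ty -3.0 tz 2.0  TCP [33. 88.]
0.25 rx 0.0000 ty -2.9 tz 2.0  TCP [34. 85.]
0.22 rx 0.0000 ty -2.9 tz 2.1  TCP [34. 81.]
0.20 rx 0.0000 ty -2.8 tz 2.2  TCP [35. 78.]
0.17 rx 0.0000 ty -2.8 tz 2.2  TCP [36. 74.]
0.15 rx 0.0000 ty -2.7 tz 2.3  TCP [36. 71.]
0.12 rx 0.0000 ty -2.7 tz 2.4  TCP [37. 67.]
0.10 rx 0.0000 ty -2.6 tz 2.4  TCP [37. 63.]
0.07 rx 0.0000 ty -2.5 tz 2.5  TCP [37. 60.]
0.05 rx 0.0000 ty -2.5 tz 2.6  TCP [37. 56.]
0.02 rx 0.0000 ty -2.4 tz 2.6  TCP [37. 53.]
-0.00 rx 0.0000 ty -2.3 tz 2.7  TCP [37. 49.]
-0.03 rx 0.0000 ty -2.3 tz 2.8  TCP [37. 46.]
```

View pics/l4.png

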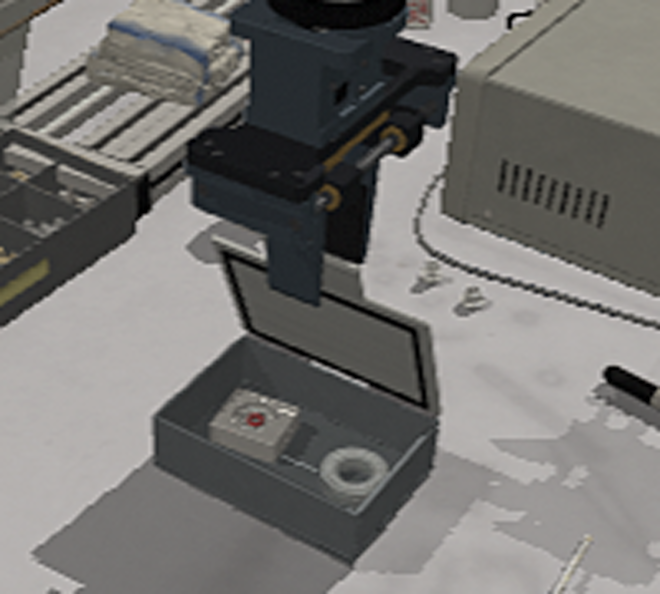

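The lid has tipped forward and hangs between the fingers, approaching the front one. Now I carry it down at about 0.3 rad/s, tilting the tool along.

>>> {"op": "jog_arm", "data": {"steps": [[[0, 0, 0], [0, 0, 0], 0.5], [[0, 0, 0], [0, 0, 0], 0.5], [[-0.0226, 0, 0], [0, -2.7, 1.2], 0.5], [[-0.0226, 0, 0], [0, -2.7, 1.2], 0.5], [[-0.0226, 0, 0], [0, -2.7, 1.2], 0.5]]}}

```text
t: 5.72
tool_pos: [494.0, -25.8, 153.9]
ee_rot: [0.999, -0.02, -0.001, 0.034]
contact_force: [-0.4, -0.3, 0.2]
opening: 45.4
```

>>> {"op": "jog_arm", "data": {"steps": [[[-0.0226, 0, 0], [0, -2.7, 1.2], 0.5], [[-0.0226, 0, 0], [0, -2.7, 1.2], 0.5], [[-0.0226, 0, 0], [0, -2.7, 1.2], 0.5], [[-0.0226, 0, 0], [0, -2.7, 1.2], 0.5], [[-0.0226, 0, 0], [0, -2.7, 1.2], 0.5]]}}

```text
t: 6.13
tool_pos: [494.5, -12.8, 146.5]
ee_rot: [0.996, -0.02, -0.002, 0.091]
contact_force: [0.8, 0.3, -0.4]
opening: 45.4
```

```bash
python3 look.py l5
```

```text
6.1333 [494.539 -12.757 146.486] [ 0.996 -0.02  -0.002  0.091] [-0.017  0.413  1.74  -0.216  1.003  1.71 ] [ 0.788  0.333 -0.352]
```

View pics/l5.png

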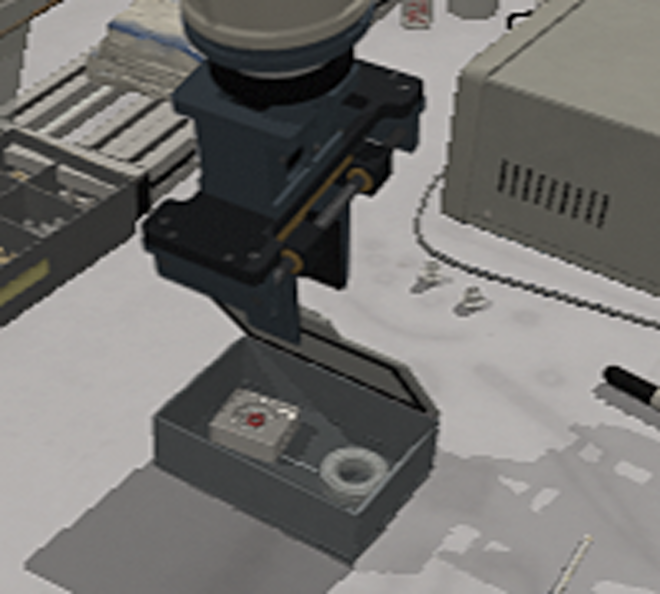

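The lid (≈0.9 rad) rests on the front finger and the poses follow the plan. I carry on.

>>> {"op": "jog_arm", "data": {"steps": [[[-0.0226, 0, 0], [0, -2.6, 1.3], 0.5], [[-0.0226, 0, 0], [0, -2.6, 1.3], 0.5], [[-0.0226, 0, 0], [0, -2.6, 1.3], 0.5], [[-0.0226, 0, 0], [0, -2.6, 1.3], 0.5], [[-0.0226, 0, 0], [0, -2.6, 1.3], 0.5]]}}

```text
t: 6.6
tool_pos: [495.0, -1.7, 137.2]
ee_rot: [0.989, -0.019, -0.003, 0.147]
contact_force: [-0.4, 0.4, 0.3]
opening: 46.0
```

>>> {"op": "jog_arm", "data": {"steps": [[[-0.0226, 0, 0], [0, -2.6, 1.3], 0.5], [[-0.0226, 0, 0], [0, -2.6, 1.3], 0.5], [[-0.0226, 0, 0], [0, -2.6, 1.3], 0.5], [[-0.0226, 0, 0], [0, -2.6, 1.3], 0.5], [[-0.0226, 0, 0], [0, -2.6, 1.3], 0.5]]}}

```text
t: 7.02
tool_pos: [495.4, 8.5, 126.7]
ee_rot: [0.979, -0.019, -0.004, 0.202]
contact_force: [0.1, 1.0, 0.5]
opening: 45.4
```

```bash
python3 look.py l6
```

```text
7.0167 [495.371   8.457 126.739] [ 0.979 -0.019 -0.004  0.202] [ 0.173  0.503  1.729 -0.463  1.05   2.044] [0.114 1.002 0.455]
```

View pics/l6.png

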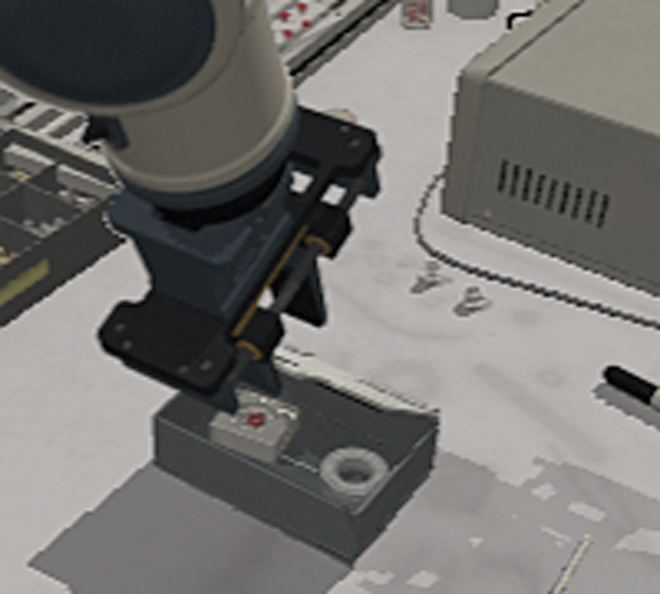

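Lid ≈0.63 rad, nearly edge-on at crop (280–435, 355–410), and still carried. I continue.

>>> {"op": "jog_arm", "data": {"steps": [[[-0.0226, 0, 0], [0, -2.6, 1.3], 0.5], [[-0.0226, 0, 0], [0, -2.6, 1.3], 0.5], [[-0.0226, 0, 0], [0, -2.6, 1.3], 0.5], [[-0.0226, 0, 0], [0, -2.6, 1.3], 0.5], [[-0.0226, 0, 0], [0, -2.6, 1.3], 0.5]]}}

```text
t: 7.48
tool_pos: [495.7, 17.2, 115.2]
ee_rot: [0.966, -0.019, -0.005, 0.257]
contact_force: [0.4, 0.7, -0.1]
opening: 45.6
```

>>> {"op": "jog_arm", "data": {"steps": [[[-0.0226, 0, 0], [0, -2.6, 1.4], 0.5], [[-0.0226, 0, 0], [0, -2.6, 1.4], 0.5], [[-0.0226, 0, 0], [0, -2.6, 1.4], 0.5], [[-0.0226, 0, 0], [0, -2.6, 1.4], 0.5], [[-0.0226, 0, 0], [0, -2.6, 1.4], 0.5]]}}

```text
t: 7.9
tool_pos: [496.0, 24.5, 102.3]
ee_rot: [0.95, -0.019, -0.006, 0.312]
contact_force: [1.1, 1.5, 0.0]
opening: 45.8
```

```bash
python3 look.py l7
```

```text
7.9 [495.97   24.468 102.253] [ 0.95  -0.019 -0.006  0.312] [ 0.326  0.636  1.694 -0.649  1.158  2.309] [1.098 1.515 0.049]
```

View pics/l7.png

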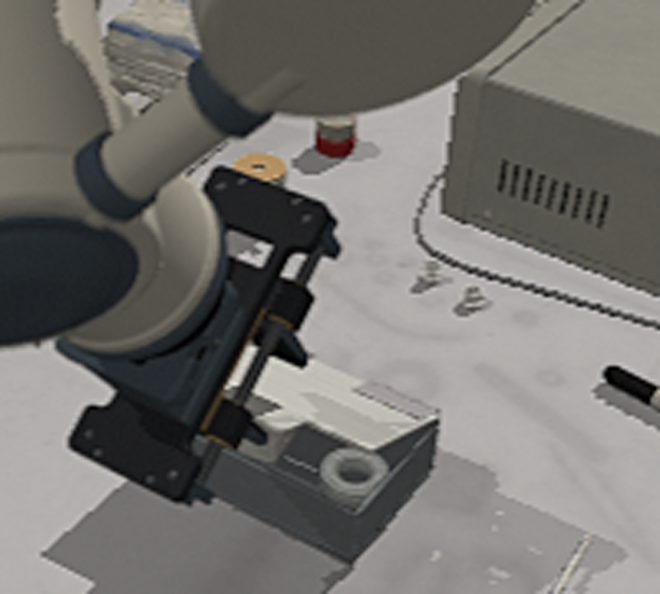

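The lid's upper face is now visible (≈0.4 rad), and it still rests on the lower finger. I go on to almost shut.

>>> {"op": "jog_arm", "data": {"steps": [[[-0.0226, 0, 0], [0, -2.6, 1.4], 0.5], [[-0.0226, 0, 0], [0, -2.6, 1.4], 0.5], [[-0.0226, 0, 0], [0, -2.6, 1.4], 0.5], [[-0.02, 0, 0], [0, -2.6, 1.4], 0.5], [[0, 0, 0], [0, -3, 1.8], 0.5]]}}

```text
t: 8.37
tool_pos: [496.0, 30.6, 87.5]
ee_rot: [0.935, -0.018, -0.007, 0.354]
contact_force: [0.8, -0.3, -0.5]
opening: 45.9
```

>>> {"op": "jog_arm", "data": {"steps": [[[0, 0, 0], [0, -3, 2], 0.5], [[0, 0, 0], [0, -3, 2], 0.5], [[0, 0, 0], [0, -3, 2], 0.5], [[0, 0, 0], [0, -2.8, 2.2], 0.5], [[0, 0, 0], [0, -2.8, 2.2], 0.5]]}}

```text
t: 8.78
tool_pos: [496.2, 34.2, 70.6]
ee_rot: [0.936, -0.018, -0.007, 0.352]
contact_force: [0.3, 0.5, -0.8]
opening: 45.9
```

```bash
python3 look.py l8
```

```text
8.7833 [496.235  34.189  70.554] [ 0.936 -0.018 -0.007  0.352] [ 0.381  0.733  1.677 -0.709  1.182  2.422] [ 0.323  0.457 -0.753]
```

View pics/l8.png

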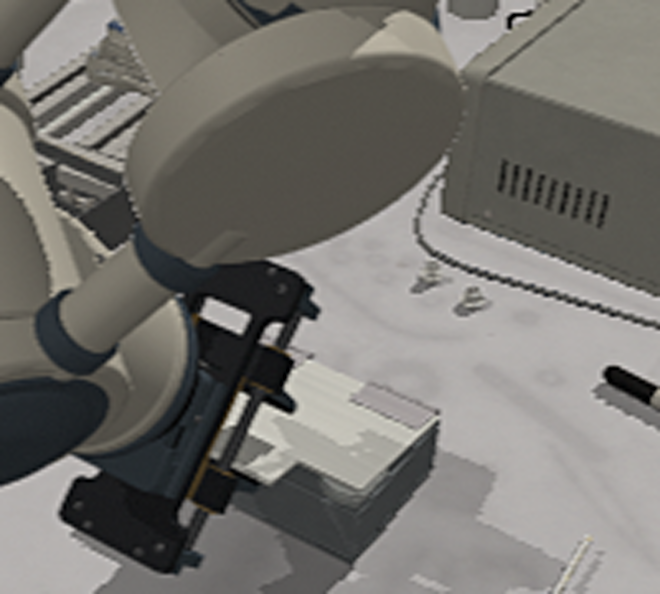

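Lid ≈0.15 rad, the finger is under the tab and the parts are covered. These last rows set it down, then I retract along the finger direction, parallel to its face.

>>> {"op": "jog_arm", "data": {"steps": [[[0, 0, 0], [0, -2.9, 2], 0.5], [[0, 0, 0], [0, -2.9, 2], 0.5], [[0, 0, 0], [0, -2.9, 2], 0.5], [[0, 0, 0], [0, -2.9, 2], 0.5], [[0, 0, 0], [0, -2.9, 2], 0.5]]}}

```text
t: 9.25
tool_pos: [496.4, 38.6, 53.3]
ee_rot: [0.936, -0.018, -0.007, 0.352]
contact_force: [-0.3, 0.2, -0.4]
opening: 45.3
```

>>> {"op": "jog_arm", "data": {"steps": [[[0, 0, 0], [0, -2.5, 1.7], 0.5], [[0, 0, 0], [0, -2.5, 1.7], 0.5], [[0, 0, 0], [0, 0, 0], 0.5], [[0, 0, 0], [0, 0, 0], 0.5], [[0, 0, 0], [0, 0, 0], 0.5]]}}

```text
t: 9.67
tool_pos: [496.5, 40.1, 47.9]
ee_rot: [0.936, -0.018, -0.007, 0.352]
contact_force: [0.6, -0.5, 0.2]
opening: 45.4
```

>>> {"op": "jog_arm", "data": {"steps": [[[0, 0, 0], [0, 0, -5], 0.5], [[0, 0, 0], [0, 0, -10], 0.5], [[0, 0, 0], [0, 0, -15], 0.5], [[0, 0, 0], [0, 0, -20], 0.5], [[0, 0, 0], [0, 0, -20], 0.5]]}}

```text
t: 10.08
tool_pos: [498.1, 87.2, 101.7]
ee_rot: [0.936, -0.018, -0.007, 0.352]
contact_force: [0.2, 0.5, 0.1]
opening: 45.4
```

>>> {"op": "jog_arm", "data": {"steps": [[[0, 0, 0], [0, 0, -20], 0.5], [[0, 0, 0], [0, 0, -20], 0.5], [[0, 0, 0], [0, 0, -20], 0.5], [[0, 0, 0], [0, 0, 0], 0.5], [[0, 0, 0], [0, 0, 0], 0.5]]}}

```text
t: 10.5
tool_pos: [500.2, 126.8, 146.4]
ee_rot: [0.936, -0.018, -0.006, 0.352]
contact_force: [-0.4, -0.1, -1.4]
opening: 45.6
```

```bash
python3 - <<'E'
import cv2
from h import *
s=robot.get_state();print(s["t"],s["tool_pos"],s["contact_force"])
a=capture("scene")[75:255,250:450];b=capture("top")[120:300,230:430]
cv2.imwrite("pics/end.png",np.hstack([cv2.resize(i,(400,360),interpolation=2) for i in(a,b)]))
E
```

```text
10.5 [500.19223826 126.79646229 146.41666667] [-0.35403975 -0.09602059 -1.40948885]
```

View pics/end.png

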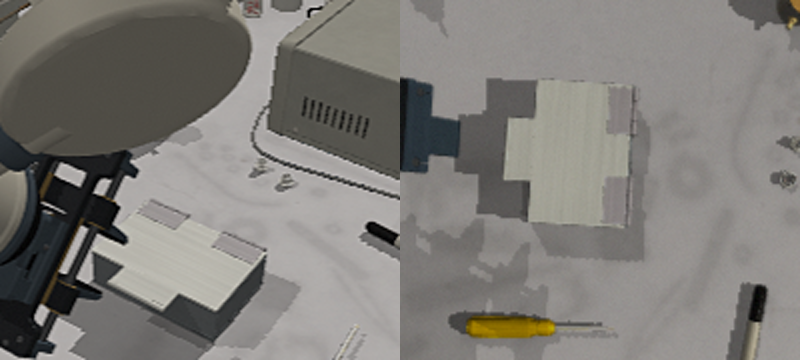

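The lid is shut flat over the case, with the tab in top crop (505–535, 118–180). The gripper is clear on the front side. I'm handing in.

```bash
python3 -c "
from station import robot
print(robot.hand_in())"
```

```text
the job is handed in; nothing more can be done
None
```

The lid is shut and the job is handed in at about 10.5 s of the 42 s allowed. I put the half-open fingers either side of the tab and tipped the lid past upright with the rear finger. The lid then fell onto the front finger, which carried it down at about 0.3 rad/s while the tool tilted with it. After it closed, I withdrew along the finger direction.

- **Final pictures:** they show the lid lying flat and closed, and the gripper clear of the case. The driver and marker look unmoved; the final crops do not cover the bottle, tape or nest, but the arm never came near them.
- **Force readings:** they stayed within about 2 N throughout, which is close to the sensor noise. The finger's contact with the lid therefore rests on the pictures and the planned geometry, not on a clear force reading.
- **Not checked directly:** lid angle, lid speed and the parts' final positions. The parts are hidden under the lid; no finger was seen to touch them.

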